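# Gauge the half-lap of a planed block on the bench-vise board

## Task

Lay the stepped wooden block flat, right way up, in the middle of the vise board between the two jaws (either way round), then slide the moving jaw fully shut so that the block is held square between the jaws. Then stand the bridge gauge upright across the block, both legs flat on the board, with its sprung foot well on the lower step, so that it reads the step's thickness; set it down gently, let go, and leave the bowl, the plain offcut and the screwdriver alone.

Things in the scene. Friction and masses are not known exactly. Their poses are not given: they have to be found in the camera images.
- bed: Vise board fixed to the bench: wood slab 180 mm (its x) by 300 mm (its y), 18 mm thick; origin at the centre of its underside, z up, top face at z = 18 mm. A fixed dark wood jaw (50 wide in x, 25 in y, 24 high) stands on it near the +y end, gripping face at y = +105 mm. The moving jaw slides along y at x = 0, facing it.
- jaw (a joint): Moving jaw's travel, m: 0 = open (its gripping face at y = -100 mm in the board's frame, 205 mm from the fixed jaw), growing as it slides to +y and closes, 75 mm at most. Starts at 0 to 25 mm. No screw: it slides with about 4 N of friction and stays where it is left. Shut on the 150 mm block it reads about 55 mm.
- jaw_post (a point): Centre of the top, 78 mm above the bench, of the moving jaw's upright wooden grip post (18 mm in the board's x, 20 mm in its y, 36 mm tall). It stands on the dark jaw block, 50 wide, 30 long, 24 high, whose gripping face is 17 mm towards +y from the post's centre. Axes as the board's.
- block: Planed light-wood workpiece with a half-lap step, 150 mm long (its x), 44 mm wide (its y); full height 48 mm from x = -75 to +5 mm, lower step (the lap) 26 mm high from x = +5 to +75 mm. Origin at the centre of its underside, z up. About 0.12 to 0.24 kg, centre of mass at x = -11 mm. Starts flat on the bench, step up.
- lap (a point): Centre of the top of the block's lower step: 40 mm along +x from the block's origin, 26 mm above its underside. Axes as the block's.
- gauge: Bridge gauge, 0.45 kg: two aluminium legs (20 mm in x, 50 in y, 70 high, 90 clear between them) joined by a crossbar (130 long in x, underside at 70 mm); on its middle a square black grip 30 by 30 mm, 86 to 150 mm above the soles. Origin midway between the legs at sole level, z up. The sprung foot hangs at the middle. Starts standing on the bench.
- foot (a joint): The reading: height of the gauge's sprung foot above its soles, m. The foot is a steel disc 18 mm across on a rod, free to rise to 55 mm; a light spring (15 N/m; 1.2 N down at 0, 1.6 N at 26 mm, own weight included) keeps it at 0 until it rests on something. The gauge's weight is enough to push it up.
- foot_tip (a point): Centre of the underside of the gauge's sprung foot. Axes as the gauge's.
- bowl: Bystander: turned wooden bowl, 140 mm across, 65 mm high, standing beyond the board. Origin at the centre of its underside.
- offcut: Bystander: plain wooden offcut without a step, 120 by 44 by 48 mm, lying beyond the board. Origin at the centre of its underside.
- driver: Bystander: screwdriver lying beyond the board. Origin under its middle.
Mind the look-alikes: they are no part of the job. Of the things that look like the gauge, take the one that is nearest to the robot's base at the start.

How it is judged:
By the outcome, as a careful person would: the job done as asked, in the order asked, and still so for the second after the job is handed in, with the robot touching nothing.
It also fails if it takes over 67 s, if anything falls off the work surface, if the arm or the gripper's body presses on something with over 40 N, if the wrist force passes 120 N, or if a joint passes its speed limit or range.

## Robot

A 7-joint arm with a two-finger parallel gripper is mounted at the origin on the work surface. World frame = base frame: x ahead of the robot, y to its left, z up, the work surface at z = 0. Lengths are in m, angles in rad, forces in N, time in s.
With the tool pointing down it reaches from about 0.4 to 0.85 m from the base axis. Payload 10.4 kg.
Tool frame: the origin (TCP) lies at the very end of the fingers, on their centre line; the grasp point (between the pads) lies r.grip_depth behind it (r.grip_depth is the distance from the TCP to the grasp point, in m); y points along the fingers, z is the direction in which the jaws open and shut, and the axes are right-handed (so a half turn about y gives the same grasp; the last joint's range is limited). The gripper opens to 87 mm and grips with 3 to 60 N. Pads are 19 mm wide; open, the fingers measure 117 mm over their backs; the gripper's body (75 mm by 190 mm) begins 51 mm behind the grasp point.
Start: joints at [1.128, 0.332, -0.065, 1.46, 0.022, 1.35, -0.088], TCP at [0.255, -0.571, 0.223] pointing down, gripper open.
Joint ranges: [-2.6, 2.6], [-0.5, 2.12], [-1.47, 1.34], [0.16, 2.42], [-1.27, 4.41], [0.06, 2.06], [-2.6, 2.6]. Speed limits (rad/s): [2.22, 2.22, 2.79, 2.79, 3.14, 3.14, 3.14].

## Interface

Orientations are given as a unit quaternion [x, y, z, w].
In Python, from bench import r gives the robot as it stands.
- The arm moves only by the shell command python3 -m jog 'ROWS' [OPENING] [FORCE]. ROWS is JSON, a list of rows, each a list of 6 numbers: the shift along the tool's x, y, z in m, then the turn, a rotation vector about the tool's x, y, z in degrees. A call has 1 to 12 rows; each row shifts and turns the pose as measured when the row begins, along the tool's axes as they then stand; what a row does not reach is not made up. A row lasts 1/12 s, in which the tool goes at most 41.7 mm and 7.16 degrees, less where a joint would pass 70% of its speed; a pose out of reach is approached as far as the arm can. A call with a gripper value outside its range is refused whole. OPENING is the opening, from -1 (shut) to 1 (fully open), so that 0 is half open, set as the call begins (- or left out, the last holds). The fingers move at their own pace and stop on an object; FORCE is the grip in N (left out, the last holds). Time passes only in rows, so rows that do not move let the fingers close. It gives the time, the measured TCP pose, the force and the opening at its end, in the units of the state.
- r.read_state(): the state, without advancing time (a new reading comes with each control period).
- r.camera(name): name is "scene" or "side" or "wrist"; returns a dict with "image" (384x512x3 uint8, red, green, blue), "range_z" (384x512 float32, m along the optical axis (not along the pixel's ray), 0 where there is no reading), "K" (3x3 intrinsics, pixels), "R" (3x3) and "t" (3): a world point X has camera coordinates R X + t. Camera axes: x right, y down, z forward; pixel columns grow to the right and rows downward; lengths in m; the calibration is good to about 2 mm. The wrist camera is an equidistant fisheye: a pixel r from the principal point sees the ray r / f radians off the axis. A picture is of the moment at which its call begins.
- r.close_job(): hands the job in, once; it reports no verdict.
The state is a dict: "time": time; "joint_positions": joint angles; "joint_vel": joint speeds; "joint_torque": joint torques, N m; "ee_pos": TCP position; "eef_rot": TCP orientation; "ft_force": force on the tool from outside, world axes, zero at the start; "torque": the same for the moment, N m; "width": finger opening in m.
Only numpy, scipy, OpenCV 4.12 (cv2) and the standard library are available. Lean on these libraries where they do the work, as an engineer would, in place of code of your own. Each camera call takes 0.05 s, during which the arm holds its last target. There are 200 camera calls.

## Working session

There is one attempt and no reset: what is moved stays moved. The work goes in short steps, Python scripts to look and compute and a shell command to move; the robot and the scene stay as the last step left them, time stands still between calls to the robot, and variables do not carry over. Pictures are saved under pics/ and viewed, about 8 in all and at most 12, crops included, and the job is handed in when it is done.

```bash
ls; mkdir -p pics; cat > h.py <<'E'
import numpy as np, cv2
from bench import r
from scipy.spatial.transform import Rotation as Rot
def snap(cam,fn):
    c=r.camera(cam); cv2.imwrite('pics/'+fn+'.png',cv2.cvtColor(c['image'],cv2.COLOR_RGB2BGR)); np.savez('pics/'+fn+'.npz',**c); return c
def world(c,u,v,z=None):
    K,R,t=c['K'],c['R'],c['t']
    d=np.array([(u-K[0,2])/K[0,0],(v-K[1,2])/K[1,1],1.])
    if z is None: s=c['range_z'][int(round(v)),int(round(u))]; return R.T@(d*s-t)
    o=-R.T@t; w=R.T@d; return o+w*(z-o[2])/w[2]
def st():
    s=r.read_state(); M=Rot.from_quat(s['eef_rot']).as_matrix()
    print('t',s['time'],'p',np.round(s['ee_pos'],4),'F',np.round(s['ft_force'],1),'w',s['width']);print(np.round(M,3)); return s,M
E
python3 - <<'E'
from h import *
for n in('scene','side'):
    c=snap(n,n+'0'); print(n,c['K'][0,0],-c['R'].T@c['t'],c['R'][2])
st(); print(r.grip_depth)
a=[cv2.imread(f'pics/{n}0.png') for n in('scene','side')]
E
```

```text
pics
scene 391.5179864133757 [1.38440064 0.44501221 0.98468754] [-0.62117433 -0.28101561 -0.73155498]
side 434.8785921844182 [0.05805531 0.86887197 0.8012657 ] [ 0.44846277 -0.64532812 -0.61841148]
t 0.1 p [ 0.2546 -0.5704  0.2218] F [-0.2  0.4 -0.2] w 0.0868815099771274
[[-0.913 -0.001  0.408]
 [-0.408  0.001 -0.913]
 [ 0.    -1.    -0.001]]
0.0187
```

View pics/scene0.png

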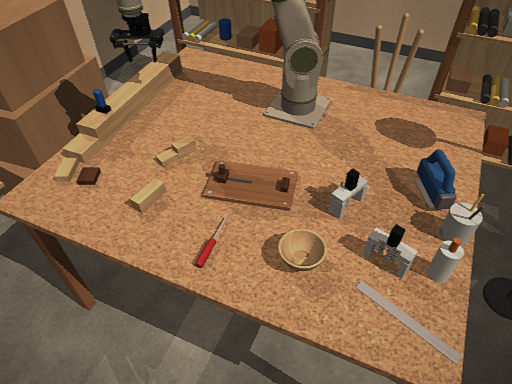

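View pics/side0.png

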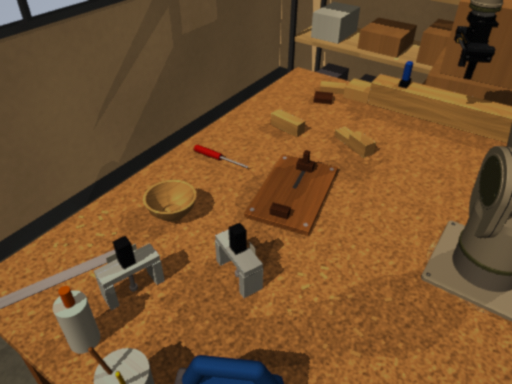

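Candidates:
- Gauge: scene (348,190) is nearer the base. The look-alike is at (392,248).
- Block: the stepped piece is at (178,152). The plain offcut is at (148,195), and there are fence strips at (80,140).

I'll check this choice in a close crop.

```bash
python3 - <<'E'
from h import *
a=cv2.imread('pics/scene0.png')[130:225,145:375]
b=cv2.imread('pics/side0.png')[120:300,200:390]
a=cv2.resize(a,None,fx=3.4,fy=3.4,interpolation=cv2.INTER_CUBIC)
cv2.imwrite('pics/c1.png',a)
for n in('scene','side'):
    c=dict(np.load(f'pics/{n}0.npz')); K,R,t=c['K'],c['R'],c['t']
    v,u=np.mgrid[:384,:512]; s=c['range_z']
    P=(np.stack([(u-K[0,2])/K[0,0]*s,(v-K[1,2])/K[1,1]*s,s],-1)-t)@R
    np.save(f'pics/{n}_P.npy',P)
    print(n,'bench z',np.median(P[...,2][(s>0)&(abs(P[...,2])<.01)]))
    H=P[...,2]
    ok=(s>0)&(P[...,0]>.25)&(P[...,0]<1.)&(abs(P[...,1])<.55)
    for lo,hi in((.012,.022),(.022,.03),(.036,.045),(.045,.052),(.074,.082),(.083,.09),(.145,.155)):
        m=(ok&(H>lo)&(H<hi)).astype(np.uint8)
        N,L,S,C=cv2.connectedComponentsWithStats(m)
        for i in range(1,N):
            if S[i,4]>=12:
                q=P[L==i]; rc=cv2.minAreaRect(q[:,:2].astype(np.float32)*1000)
                print(lo,hi,S[i,4],np.round(C[i]),'z%.4f'%np.median(q[:,2]),np.round(rc[0]),np.round(rc[1]),round(rc[2],1))
E
```

```text
scene bench z -0.0017762821176336287
0.012 0.022 74 [178. 154.] z0.0173 [ 492. -292.] [ 13. 149.] 65.0
0.012 0.022 2841 [252. 184.] z0.0160 [515.  18.] [185. 300.] 12.3
0.012 0.022 199 [ 88. 175.] z0.0179 [ 713. -529.] [81. 58.] 13.3
0.012 0.022 84 [150. 200.] z0.0173 [ 728. -254.] [ 40. 122.] 62.4
0.012 0.022 23 [358. 196.] z0.0191 [432. 377.] [30. 15.] 89.3
0.012 0.022 34 [335. 211.] z0.0170 [527. 323.] [52. 18.] 86.7
0.012 0.022 142 [209. 247.] z0.0171 [788.  17.] [198.  25.] 0.7
0.012 0.022 14 [208. 241.] z0.0201 [805.   8.] [34. 10.] 5.4
0.012 0.022 263 [301. 254.] z0.0171 [732. 280.] [75. 80.] 21.3
0.012 0.022 24 [368. 251.] z0.0179 [633. 465.] [16. 43.] 45.2
0.012 0.022 15 [201. 252.] z0.0195 [846.   7.] [ 7. 35.] 87.2
0.022 0.03 27 [187. 148.] z0.0270 [ 455. -276.] [ 7. 68.] 64.8
0.022 0.03 139 [167. 155.] z0.0243 [ 517. -326.] [46. 76.] 63.4
0.022 0.03 21 [225. 178.] z0.0249 [537. -69.] [14. 52.] 84.5
0.022 0.03 24 [157. 192.] z0.0269 [ 696. -248.] [ 5. 67.] 80.3
0.022 0.03 12 [360. 194.] z0.0270 [430. 384.] [11. 23.] 23.0
0.022 0.03 25 [144. 204.] z0.0270 [ 758. -257.] [17.
[... 3868 characters left out ...]
.  9.] 26.7
0.045 0.052 19 [218. 250.] z0.0483 [523. 345.] [10. 20.] 69.6
0.045 0.052 21 [156. 269.] z0.0494 [597. 473.] [22.  9.] 47.3
0.045 0.052 51 [251. 280.] z0.0476 [409. 375.] [52. 16.] 48.9
0.074 0.082 24 [306. 152.] z0.0763 [534. -81.] [16. 22.] 11.0
0.074 0.082 40 [223. 248.] z0.0783 [498. 359.] [ 2. 79.] 67.0
0.074 0.082 114 [139. 268.] z0.0785 [609. 504.] [93.  6.] 72.9
0.074 0.082 78 [247. 269.] z0.0777 [423. 379.] [68. 34.] 19.9
0.083 0.09 633 [240. 254.] z0.0854 [466. 347.] [ 49. 132.] 66.5
0.083 0.09 622 [133. 260.] z0.0856 [632. 504.] [106.  51.] 73.2
0.145 0.155 153 [237. 229.] z0.1488 [465. 348.] [30. 31.] 68.2
0.145 0.155 169 [121. 243.] z0.1492 [635. 516.] [30. 32.] 72.6
```

View pics/c1.png

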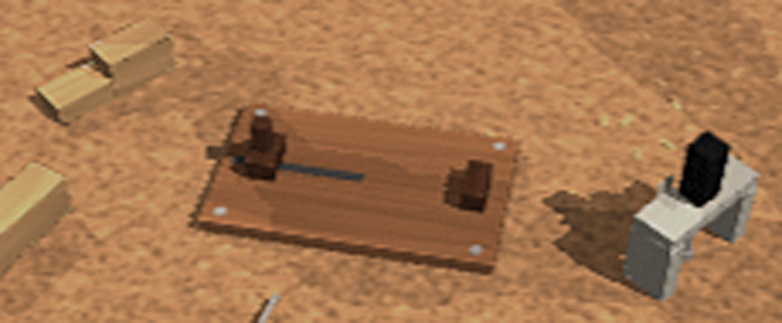

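The crop confirms it: the stepped block is upper left, with its step towards lower left. The gauge at scene (348,190) is the one nearest the base, about 0.58 m against 0.82 m for the other. The moving jaw with its post is at the left end of the board.

In mm, the measurements are:

| Thing | Position | Yaw |
|---|---|---|
| Board centre | (514.5, 19) | 12.3° |
| Block origin | (482, -309) | -25.5° |
| Gauge | (467.5, 346.5) | -23.5° |

First I'll move over the block.

```bash
cat >> h.py <<'E'
def need(x,y,z,yaw):
    "delta in current tool axes to the target; yaw = world yaw of tool z, deg; tool y straight down"
    s,M=st(); d=np.array([x,y,z])-s['ee_pos']
    zt=np.array([np.cos(np.radians(yaw)),np.sin(np.radians(yaw)),0]); yt=np.array([0,0,-1.]); T=np.stack([np.cross(yt,zt),yt,zt],1)
    rv=Rot.from_matrix(M.T@T).as_rotvec(degrees=True)
    print('now axes',np.round(M.T@d*1000,1),'rot',np.round(rv,1),'after-turn axes',np.round(T.T@d*1000,1))
E
python3 -m jog '[[-0.0306,0.006,-0.0157,0,0,0],[-0.0306,0.006,-0.0157,0,0,0],[-0.0306,0.006,-0.0157,0,0,0],[-0.0306,0.006,-0.0157,0,0,0],[-0.0306,0.006,-0.0157,0,0,0],[-0.0306,0.006,-0.0157,0,0,0],[-0.0306,0.006,-0.0157,0,0,0],[-0.0306,0.006,-0.0157,0,0,0],[-0.0306,0.006,-0.0157,0,0,0],[-0.0306,0.006,-0.0157,0,0,0]]' 1 25
python3 -m jog '[[0,0,0,0,-7,0],[0,0,0,0,-7,0],[0,0,0,0,-7,0],[0,0,0,0,-7,0],[0,0,0,0,-7,0],[0,0,0,0,-7,0],[0,0,0,0,-7,0],[0,0,0,0,-7,0],[0,0,0,0,-7,0],[0,0,0,0,-7,0]]'
python3 -c "
from h import *
need(.4694,-.303,.1,64.5)"
```

```text
time: 0.93
ee_pos: [0.4704, -0.2988, 0.1555]
eef_rot: [-0.144, 0.693, -0.692, 0.139]
ft_force: [-0.3, 0.3, 0.6]
width: 0.0871
time: 1.77
ee_pos: [0.4748, -0.2849, 0.1499]
eef_rot: [0.522, -0.484, 0.473, -0.52]
ft_force: [-0.3, -0.4, -0.3]
width: 0.0869
t 1.7667 p [ 0.4748 -0.2849  0.1499] F [-0.3 -0.4 -0.3] w 0.08687230585007544
[[ 0.085 -0.013  0.996]
 [-0.996  0.009  0.085]
 [-0.01  -1.    -0.012]]
now axes [18.1 49.8 -6.3] rot [  0.3 -59.6  -0.9] after-turn axes [  3.   49.9 -18.7]
```

```bash
python3 -m jog '[[0,0,0,0,-7,0],[0,0,0,0,-7,0],[0,0,0,0,-7,0],[0,0,0,0,-7,0],[0,0,0,0,-7,0],[0,0,0,0,-7,0],[0,0,0,0,-7,0],[0,0,0,0,-7,0],[0,0,0,0,-3.6,0],[0.003,0.015,-0.0187,0,0,0],[0,0.015,0,0,0,0]]'
python3 -c "
from h import *
need(.4694,-.303,.1,64.5)
c=snap('wrist','w1')
cv2.imwrite('pics/w1b.png',cv2.resize(cv2.imread('pics/w1.png'),None,fx=1.2,fy=1.2))"
```

```text
time: 2.68
ee_pos: [0.4682, -0.3028, 0.118]
eef_rot: [-0.69, 0.15, -0.138, 0.695]
ft_force: [-0.0, -0.8, -1.1]
width: 0.0871
t 2.6833 p [ 0.4682 -0.3028  0.118 ] F [-0.  -0.8 -1.1] w 0.08709629794965708
[[ 0.917 -0.015  0.398]
 [-0.398  0.01   0.917]
 [-0.018 -1.     0.003]]
now axes [ 1.5 18.   0.3] rot [-0.2  2.  -1.1] after-turn axes [ 1.2 18.   0.4]
```

View pics/w1b.png

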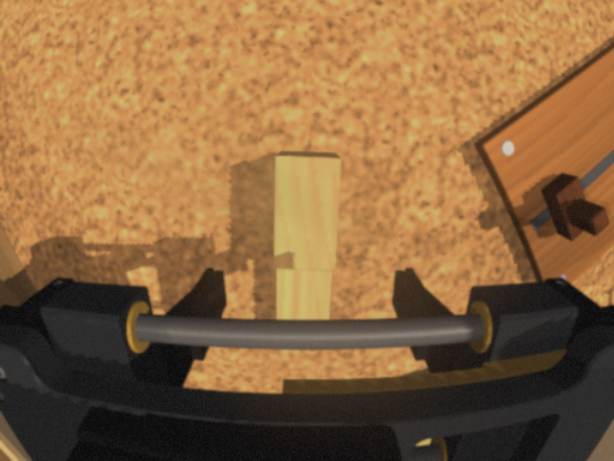

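The wrist view shows the block centred and aligned between the fingers: block edges at 276–337, fingers at 215 and 403, step edge at row 268. Next I'll work out where the grasp point falls relative to that step edge.

```bash
python3 -c "
from h import *
c=dict(np.load('pics/w1.npz'));K=c['K']
for p in ([.4682,-.3028,.118],[.4694,-.303,.048]):
    q=c['R']@np.array(p)+c['t']; th=np.arctan2(np.hypot(*q[:2]),q[2]); d=q[:2]/np.hypot(*q[:2])*th
    print((K[:2,2]+d*[K[0,0],K[1,1]])*1.2)
# pixel->world at z=.048 for block top corners
for u,v in((277,156),(338,156),(276,268),(334,268)):
    d=(np.array([u,v])/1.2-K[:2,2])/[K[0,0],K[1,1]]; th=np.hypot(*d); w=c['R'].T@np.r_[d/th*np.sin(th),np.cos(th)]; o=-c['R'].T@c['t']; print(o+w*(.048-o[2])/w[2])
"
```

```text
[310.55656117 289.09342836]
[310.25823381 246.24278916]
[ 0.40362731 -0.29821579  0.048     ]
[ 0.41954913 -0.26162527  0.048     ]
[ 0.47475363 -0.33181961  0.048     ]
[ 0.49116268 -0.29406     0.048     ]
```

```bash
python3 -m jog '[[0,0.02,0,-0.2,1.5,-1.1],[-0.001,0.03,0,0,0,0],[0,0.025,0,0,0,0],[0,0.02,0,0,0,0],[0,0.01,0,0,0,0]]'
python3 -c "
from h import *
need(.467,-.303,.012,65)"
```

```text
time: 3.15
ee_pos: [0.4679, -0.2977, 0.0084]
eef_rot: [-0.69, 0.152, -0.153, 0.691]
ft_force: [0.2, 0.4, -0.3]
width: 0.0871
t 3.15 p [ 0.4679 -0.2977  0.0084] F [ 0.2  0.4 -0.3] w 0.08713632643287872
[[ 0.907  0.001  0.422]
 [-0.422  0.002  0.907]
 [ 0.    -1.     0.002]]
now axes [ 1.5 -3.6 -5.2] rot [-0.1  0.1  0. ] after-turn axes [ 1.5 -3.6 -5.2]
```

```bash
python3 -m jog '[[0.0015,-0.0036,-0.0052,0,0,0],[0,0,0,0,0,0]]'; python3 -m jog '[[0,0,0,0,0,0],[0,0,0,0,0,0],[0,0,0,0,0,0],[0,0,0,0,0,0],[0,0,0,0,0,0],[0,0,0,0,0,0],[0,0,0,0,0,0],[0,0,0,0,0,0]]' -0.3 30
python3 -m jog '[[0,-0.01,0,0,0,0],[0,-0.03,0,0,0,0],[0,-0.03,0,0,0,0],[0,-0.03,0,0,0,0]]'
python3 -c "
from h import *
need(.5,0,.1,12.3)"
```

```text
time: 3.32
ee_pos: [0.4659, -0.3019, 0.0106]
eef_rot: [-0.689, 0.153, -0.151, 0.692]
ft_force: [0.7, -0.8, 1.3]
width: 0.0866
time: 3.98
ee_pos: [0.469, -0.3041, 0.0167]
eef_rot: [-0.69, 0.151, -0.154, 0.691]
ft_force: [-0.3, 0.3, -2.5]
width: 0.0437
time: 4.32
ee_pos: [0.4638, -0.3009, 0.1138]
eef_rot: [-0.688, 0.156, -0.149, 0.693]
ft_force: [0.1, -0.8, -2.0]
width: 0.0437
t 4.3167 p [ 0.4638 -0.3009  0.1138] F [ 0.1 -0.8 -2. ] w 0.04371829859311813
[[ 0.907 -0.008  0.42 ]
 [-0.42   0.01   0.907]
 [-0.011 -1.     0.006]]
now axes [-93.5  16.5 288.1] rot [-0.  52.8 -0.7] after-turn axes [-286.2   13.8   99.5]
```

```bash
python3 -m jog '[[0,-0.003,0,0,6.6,-0.1],[0,0,0,0,6.6,-0.1],[0,0,0,0,6.6,-0.1],[0,0,0,0,6.6,-0.1],[0,0,0,0,6.6,-0.1],[0,0,0,0,6.6,-0.1],[0,0,0,0,6.6,-0.1],[0,0,0,0,6.6,0]]'
python3 -c "
from h import *
need(.507,.0532,.12,12.3)"
```

```text
time: 4.98
ee_pos: [0.4667, -0.301, 0.1299]
eef_rot: [-0.542, 0.449, -0.457, 0.544]
ft_force: [-0.6, -0.1, -2.4]
width: 0.0439
t 4.9833 p [ 0.4667 -0.301   0.1299] F [-0.6 -0.1 -2.4] w 0.04385620392196213
[[ 0.178  0.01   0.984]
 [-0.984 -0.005  0.178]
 [ 0.007 -1.     0.009]]
now axes [-341.4    8.6  102.7] rot [-0.5 -2.   0.4] after-turn axes [-337.5    9.9  114.9]
```

```bash
python3 -m jog '[[0,0,0,-0.5,-2,0.4],[-0.0338,0,0.0115,0,0,0],[-0.0338,0,0.0115,0,0,0],[-0.0338,0,0.0115,0,0,0],[-0.0338,0,0.0115,0,0,0],[-0.0338,0,0.0115,0,0,0],[-0.0338,0,0.0115,0,0,0],[-0.0338,0,0.0115,0,0,0],[-0.0338,0,0.0115,0,0,0],[-0.0338,0,0.0115,0,0,0],[-0.025,0,0.009,0,0,0],[0,0,0,0,0,0]]'
python3 -c "
from h import *
need(.507,.0532,.12,12.3)"
```

```text
time: 5.98
ee_pos: [0.5083, 0.0595, 0.1359]
eef_rot: [-0.548, 0.447, -0.447, 0.548]
ft_force: [-0.0, 1.0, -1.3]
width: 0.0434
t 5.9833 p [0.5083 0.0595 0.1359] F [-0.   1.  -1.3] w 0.04341069201699237
[[ 0.2    0.001  0.98 ]
 [-0.98   0.     0.2  ]
 [ 0.    -1.     0.001]]
now axes [ 5.9 15.9 -2.5] rot [-0.  -0.8  0. ] after-turn axes [ 5.9 15.9 -2.6]
```

```bash
python3 -m jog '[[0.006,0.02,-0.0025,0,-0.8,0],[0,0.025,0,0,0,0],[0,0.02,0,0,0,0],[0,0.01,0,0,0,0],[0,0,0,0,0,0]]'
python3 -c "
from h import *
need(.507,.0532,.04,12.3)
s=snap('side','s2');t=snap('scene','c2')
a=cv2.imread('pics/s2.png')[120:250,220:380];b=cv2.imread('pics/c2.png')[130:230,180:320]
a=cv2.resize(a,(400,325),interpolation=2);b=cv2.resize(b,(400,286),interpolation=2);b=cv2.copyMakeBorder(b,0,39,0,0,0)
cv2.imwrite('pics/v2.png',np.hstack([a,b]))"
```

```text
time: 6.4
ee_pos: [0.5076, 0.0568, 0.0618]
eef_rot: [-0.552, 0.44, -0.442, 0.554]
ft_force: [-0.3, 1.2, -2.9]
width: 0.0439
t 6.4 p [0.5076 0.0568 0.0618] F [-0.3  1.2 -2.9] w 0.04390693542629005
[[ 0.222  0.004  0.975]
 [-0.975  0.     0.222]
 [ 0.001 -1.     0.004]]
now axes [ 3.3 21.8 -1.4] rot [-0.2  0.5  0. ] after-turn axes [ 3.4 21.8 -1.3]
```

View pics/v2.png

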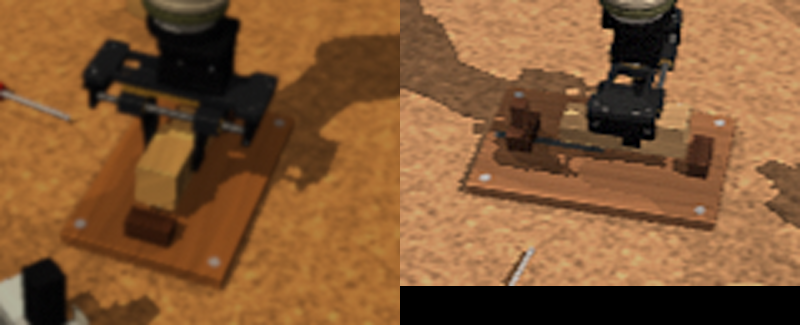

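The block hangs over the board, aligned between the jaws. I'll check its clearances in the board frame with the point cloud.

```bash
cat >> h.py <<'E'
def cloud(c):
    K,R,t=c['K'],c['R'],c['t']; v,u=np.mgrid[:384,:512]; s=c['range_z']
    P=(np.stack([(u-K[0,2])/K[0,0]*s,(v-K[1,2])/K[1,1]*s,s],-1)-t)@R
    return P[(s>0)]
B0=np.array([.5145,.019]); a=np.radians(12.3); BR=np.array([[np.cos(a),np.sin(a)],[-np.sin(a),np.cos(a)]])
def board(P): Q=P.copy(); Q[:,:2]=(P[:,:2]-B0)@BR.T; return Q*1000
def rect(Q,zlo,zhi,ylo,yhi,xm=40):
    q=Q[(Q[:,2]>zlo)&(Q[:,2]<zhi)&(Q[:,1]>ylo)&(Q[:,1]<yhi)&(abs(Q[:,0])<xm)]
    if len(q)<5: print('none'); return
    rc=cv2.minAreaRect(q[:,:2].astype(np.float32)); print((zlo,zhi),len(q),'z %.1f'%np.median(q[:,2]),'x',np.round(np.percentile(q[:,0],[1,50,99]),1),'y',np.round(np.percentile(q[:,1],[1,50,99]),1),'rect',np.round(rc[0],1),np.round(rc[1],1),round(rc[2],1))
E
python3 - <<'E'
from h import *
for n in('s2','c2'):
    Q=board(cloud(dict(np.load(f'pics/{n}.npz'))))
    rect(Q,70,105,50,112); rect(Q,60,75,-70,25); rect(Q,38,44,100,135); rect(Q,74,80,-130,-70)
    q=Q[(abs(Q[:,0])<22)&(Q[:,1]>60)&(Q[:,1]<110)]; print(np.histogram(q[:,2],np.arange(10,120,6)))
E
```

```text
(70, 105) 382 z 91.2 x [-29.9  -1.3  30.7] y [ 50.1  85.3 104. ] rect [-0.2 77.9] [55.7 67.1] 89.9
(60, 75) 40 z 69.6 x [ 1.6 13.2 22.9] y [-46.  -17.4  -5.3] rect [ 11.9 -25.5] [40.8 21.9] 88.6
(38, 44) 135 z 40.8 x [-25.7  -1.5  22.3] y [105.4 119.7 132.9] rect [ -1.3 119.1] [50.4 27.9] 0.4
none
(array([  5,  41,   0,   0,  10,  15,  35,  32,  35,  38,  34,  36,  34,
       172,  20,   0,   0,   0]), array([ 10,  16,  22,  28,  34,  40,  46,  52,  58,  64,  70,  76,  82,
        88,  94, 100, 106, 112, 118]))
(70, 105) 146 z 91.3 x [-18.1  16.3  27.4] y [65.2 84.1 99.7] rect [ 4.2 82. ] [48.5 35.7] 1.0
(60, 75) 112 z 69.0 x [-17.5  15.9  28.4] y [-49.8 -32.4  22. ] rect [  5.  -13.9] [73.8 46.8] 89.7
(38, 44) 67 z 40.2 x [-24.2  -0.3  27.5] y [103.9 114.8 127.9] rect [  2.4 115.7] [24.3 53.2] 88.9
(74, 80) 18 z 76.6 x [-7.2  2.4  9.3] y [-113.7 -104.5  -96.4] rect [   1.7 -106.4] [15.5 17.1] 15.9
(array([38, 31,  1,  0,  8, 11,  3,  2,  2,  3,  3,  4,  5, 64, 20,  0,  0,
        0]), array([ 10,  16,  22,  28,  34,  40,  46,  52,  58,  64,  70,  76,  82,
        88,  94, 100, 106, 112, 118]))
```

```bash
python3 -m jog '[[0.006,0.008,-0.001,-0.2,0.5,0],[0,0.008,0,0,0,0],[0,0.005,0,0,0,0],[0,0.003,0,0,0,0],[0,0.001,0,0,0,0]]'
python3 -c "
from h import *
need(.507,.0502,.035,12.3)"
```

```text
time: 6.92
ee_pos: [0.5121, 0.0494, 0.0403]
eef_rot: [-0.548, 0.442, -0.447, 0.552]
ft_force: [0.3, -0.2, -1.9]
width: 0.0438
t 6.9167 p [0.5121 0.0494 0.0403] F [ 0.3 -0.2 -1.9] w 0.04379096642751687
[[ 0.21   0.009  0.978]
 [-0.978 -0.001  0.21 ]
 [ 0.003 -1.     0.008]]
now axes [-1.9  5.3 -4.9] rot [-0.5 -0.2  0.2] after-turn axes [-1.9  5.3 -4.8]
```

```bash
python3 -m jog '[[0,0.001,-0.0048,-0.5,-0.2,0.2],[0,0.001,0,0,0,0],[0,0.001,0,0,0,0]]'
python3 -c "
from h import *
need(.507,.0502,.035,12.3)"
```

```text
time: 7.17
ee_pos: [0.507, 0.0484, 0.0371]
eef_rot: [0.551, -0.444, 0.443, -0.551]
ft_force: [-0.1, 0.6, -1.0]
width: 0.044
t 7.1667 p [0.507  0.0484 0.0371] F [-0.1  0.6 -1. ] w 0.04397588309066575
[[ 0.214 -0.002  0.977]
 [-0.977  0.001  0.214]
 [-0.001 -1.    -0.001]]
now axes [-1.7  2.1  0.4] rot [ 0.1  0.1 -0.1] after-turn axes [-1.7  2.1  0.4]
```

```bash
python3 -m jog '[[0,0.0015,0,0,0,0],[0,0.0015,0,0,0,0]]'; python3 -m jog '[[0,0.001,0,0,0,0]]'
python3 -c "
from h import *
need(.507,.0502,.035,12.3)"
```

```text
time: 7.33
ee_pos: [0.5071, 0.0485, 0.0345]
eef_rot: [0.551, -0.444, 0.443, -0.551]
ft_force: [-12.7, -1.5, 30.7]
width: 0.0432
time: 7.42
ee_pos: [0.5071, 0.0485, 0.0345]
eef_rot: [0.551, -0.444, 0.443, -0.55]
ft_force: [-11.7, -1.7, 25.1]
width: 0.0438
t 7.4167 p [0.5071 0.0485 0.0345] F [-11.7  -1.7  25.1] w 0.043794665739605845
[[ 0.214 -0.002  0.977]
 [-0.977 -0.     0.214]
 [-0.    -1.    -0.002]]
now axes [-1.7 -0.5  0.3] rot [ 0.1  0.  -0. ] after-turn axes [-1.7 -0.5  0.3]
```

```bash
python3 -m jog '[[0,-0.0005,0,0,0,0],[0,0,0,0,0,0],[0,0,0,0,0,0],[0,0,0,0,0,0],[0,0,0,0,0,0]]' 0.9; python3 -m jog '[[0,-0.01,0,0,0,0],[0,-0.03,0,0,0,0],[0,-0.03,0,0,0,0],[0,-0.03,0,0,0,0],[0.03,0,0,0,0,0],[0.04,0,0,0,0,0],[0.04,0,0,0,0,0],[0.03,0,0,0,0,0],[0,0,0,0,0,0]]' 0
python3 -c "
from h import *
for n in('side','scene'):
    Q=board(cloud(snap(n,n+'3')))
    rect(Q,62,68,10,112); rect(Q,40,46,-70,25); rect(Q,38,44,100,135); rect(Q,73,80,-130,-70,14);rect(Q,38,43,-130,-75)
need(.5365,-.083,.09,12.3)
"
```

```text
time: 7.83
ee_pos: [0.5085, 0.0489, 0.0364]
eef_rot: [-0.551, 0.443, -0.444, 0.551]
ft_force: [0.3, -0.5, 0.4]
width: 0.0694
time: 8.58
ee_pos: [0.5401, -0.0896, 0.1478]
eef_rot: [-0.552, 0.439, -0.442, 0.554]
ft_force: [-0.2, -0.6, 0.1]
width: 0.0438
(62, 68) 315 z 64.9 x [-22.9  -1.2  20.3] y [14.4 57.3 96.1] rect [-1.  54.2] [85.4 44.7] 89.6
(40, 46) 146 z 42.9 x [-23.2  -4.2  19.6] y [-57.  -32.2  13.4] rect [ -1.7 -17. ] [43.2 80.7] 0.1
(38, 44) 133 z 40.9 x [-26.2  -2.7  23. ] y [106.  119.1 132.6] rect [ -1.8 119.3] [50.  27.8] 1.5
(73, 80) 23 z 76.9 x [-9.5 -2.5  5.9] y [-111.2 -100.3  -91.4] rect [  -1.6 -101.3] [20.1 15.7] 84.3
(38, 43) 82 z 40.7 x [-25.8  -7.7  22.9] y [-115.8  -96.   -83.3] rect [ -1.8 -99. ] [49.4 35.3] 4.4
(62, 68) 194 z 64.1 x [-21.8   2.6  24.7] y [13.  49.2 89.8] rect [ 2.1 51.4] [79.4 47.5] 87.7
(40, 46) 160 z 42.2 x [-21.4   3.6  24.9] y [-57.8 -21.7  21.3] rect [  2.  -16.6] [82.9 47.4] 89.8
(38, 44) 72 z 40.3 x [-23.1   1.9  28.7] y [103.8 116.7 128.4] rect [  2.8 116.2] [52.  24.7] 0.2
(73, 80) 22 z 75.1 x [-6.8  2.9 11.4] y [-114.8 -106.2  -97.3] rect [   2.7 -106. ] [17.7 18.6] 86.2
(38, 43) 44 z 39.8 x [-21.7  10.2  26.7] y [-118.   -98.2  -89.3] rect [   2.5 -104.2] [49.1 29.2] 1.9
t 8.6833 p [ 0.5397 -0.084   0.1477] F [-0.1  1.4 -0.9] w 0.04391271954532671
[[ 0.228  0.005  0.974]
 [-0.974  0.002  0.228]
 [-0.001 -1.     0.005]]
now axes [-1.6 57.7 -3.2] rot [-0.3  0.9 -0. ] after-turn axes [-1.6 57.7 -2.9]
```

```bash
python3 -m jog '[[-0.0015,0.025,-0.0028,-0.3,0.9,0],[0,0.03,0,0,0,0],[0,0.02,0,0,0,0],[0,0.01,0,0,0,0],[0,0,0,0,0,0]]'
python3 -c "
from h import *
need(.537,-.082,.052,12.3)"
```

```text
time: 9.1
ee_pos: [0.5378, -0.0751, 0.0633]
eef_rot: [-0.55, 0.441, -0.442, 0.554]
ft_force: [0.1, -0.8, 0.7]
width: 0.0434
t 9.1 p [ 0.5378 -0.0751  0.0633] F [ 0.1 -0.8  0.7] w 0.043427658301634406
[[ 0.22   0.005  0.976]
 [-0.976  0.003  0.22 ]
 [-0.002 -1.     0.005]]
now axes [ 6.6 11.3 -2.3] rot [-0.3  0.4 -0.1] after-turn axes [ 6.5 11.3 -2.2]
```

```bash
python3 -m jog '[[0.006,0.006,-0.002,-0.3,0.4,-0.1],[0,0.005,0,0,0,0]]'
python3 -m jog '[[0,0,0,0,0,0],[0,0,0,0,0,0],[0,0,0,0,0,0],[0,0,0,0,0,0],[0,0,0,0,0,0]]' -0.9 20
python3 -c "
from h import *
need(.537,-.082,.052,12.3)"
```

```text
time: 9.27
ee_pos: [0.538, -0.0799, 0.0538]
eef_rot: [-0.551, 0.443, -0.443, 0.552]
ft_force: [-1.0, -0.1, -0.4]
width: 0.0438
time: 9.68
ee_pos: [0.5353, -0.0808, 0.0552]
eef_rot: [0.553, -0.444, 0.442, -0.549]
ft_force: [-24.7, -2.3, 16.4]
width: 0.0181
t 9.6833 p [ 0.5353 -0.0808  0.0552] F [-24.7  -2.3  16.4] w 0.018080588823962355
[[ 0.214 -0.005  0.977]
 [-0.977 -0.002  0.214]
 [ 0.001 -1.    -0.006]]
now axes [1.6 3.2 1.5] rot [0.3 0.1 0. ] after-turn axes [1.6 3.2 1.4]
```

```bash
python3 -m jog '[[-0.003,-0.001,0.001,0.3,0,0],[-0.006,0,0.001,0,0,0],[-0.007,0,0,0,0,0]]'
python3 -c "
from h import *
need(.537,-.082,.052,12.3)"
```

```text
time: 9.93
ee_pos: [0.5324, -0.0693, 0.0554]
eef_rot: [0.552, -0.444, 0.445, -0.548]
ft_force: [4.8, -4.7, -6.8]
width: 0.0179
t 9.9333 p [ 0.5324 -0.0693  0.0554] F [ 4.8 -4.7 -6.8] w 0.017871869761280135
[[ 0.209 -0.002  0.978]
 [-0.978 -0.005  0.209]
 [ 0.004 -1.    -0.003]]
now axes [13.3  3.4  1.9] rot [ 0.2 -0.2  0.2] after-turn axes [13.3  3.4  1.8]
```

```bash
python3 -m jog '[[-0.007,0,0,0,0,0],[-0.006,0,0,0,0,0],[-0.004,0,0,0,0,0]]'; python3 -m jog '[[-0.004,0,0,0,0,0],[-0.003,0,0,0,0,0]]'
python3 -c "
from h import *
need(.537,-.082,.052,12.3)"
```

```text
time: 10.18
ee_pos: [0.5293, -0.0549, 0.0553]
eef_rot: [0.551, -0.443, 0.447, -0.547]
ft_force: [2.7, -4.4, -5.6]
width: 0.0177
time: 10.35
ee_pos: [0.5279, -0.0485, 0.0554]
eef_rot: [0.551, -0.443, 0.448, -0.547]
ft_force: [1.7, -6.2, -4.8]
width: 0.0177
t 10.35 p [ 0.5279 -0.0485  0.0554] F [ 1.7 -6.2 -4.8] w 0.017688004746553777
[[ 0.206  0.001  0.979]
 [-0.978 -0.009  0.206]
 [ 0.009 -1.    -0.001]]
now axes [34.6  3.7  2. ] rot [ 0.1 -0.4  0.5] after-turn axes [34.6  3.4  1.7]
```

```bash
python3 -m jog '[[-0.004,0,0,0,0,0.3],[-0.003,0,0,0,0,0]]'; python3 -m jog '[[-0.0025,0,0,0,0,0],[-0.0015,0,0,0,0,0]]'
python3 -c "
from h import *
need(.537,-.082,.052,12.3)"
```

```text
time: 10.52
ee_pos: [0.5265, -0.0423, 0.0553]
eef_rot: [0.55, -0.444, 0.447, -0.548]
ft_force: [2.4, -4.8, -6.0]
width: 0.018
time: 10.68
ee_pos: [0.5258, -0.039, 0.0554]
eef_rot: [0.551, -0.444, 0.447, -0.547]
ft_force: [3.5, -10.4, -7.3]
width: 0.0176
t 10.6833 p [ 0.5258 -0.039   0.0554] F [  3.5 -10.4  -7.3] w 0.017557046144941364
[[ 0.205  0.001  0.979]
 [-0.979 -0.006  0.205]
 [ 0.006 -1.    -0.001]]
now axes [44.4  3.7  2.1] rot [ 0.  -0.5  0.4] after-turn axes [44.4  3.4  1.7]
```

Force is rising. A few more small pushes until it stalls.

```bash
python3 -m jog '[[-0.002,0,0,0,0,0],[-0.002,0,0,0,0,0]]';python3 -m jog '[[-0.0025,0,0,0,0,0],[-0.0025,0,0,0,0,0]]'
python3 -c "
from h import *
for n in('side','scene'):
    Q=board(cloud(snap(n,n+'4')))
    rect(Q,62,68,10,114); rect(Q,40,45,-40,25); rect(Q,38,44,105.5,135);rect(Q,38,42,-90,-40)
need(.537,-.082,.052,12.3)"
```

```text
time: 10.85
ee_pos: [0.5258, -0.039, 0.0554]
eef_rot: [0.551, -0.443, 0.45, -0.546]
ft_force: [5.0, -9.7, -8.5]
width: 0.0181
time: 11.02
ee_pos: [0.5259, -0.0389, 0.0554]
eef_rot: [0.551, -0.442, 0.453, -0.544]
ft_force: [4.3, -10.9, -8.8]
width: 0.0179
(62, 68) 319 z 64.9 x [-23.2  -2.   20.5] y [ 26.7  68.4 106.5] rect [-1.5 66.7] [44.2 81.4] 0.0
(40, 45) 119 z 42.9 x [-23.4  -5.9  19.9] y [-39.6 -18.7  19.6] rect [-1.5 -8.5] [62.8 43.7] 89.4
(38, 44) 135 z 41.0 x [-25.6  -0.8  23.7] y [105.7 119.8 132.1] rect [ -0.9 120. ] [50.2 28.7] 0.1
(38, 42) 55 z 40.5 x [-26.3 -10.7  22. ] y [-72.2 -54.8 -40.7] rect [ -1.5 -56.2] [51.1 29.8] 3.6
(62, 68) 191 z 64.1 x [-20.8   1.9  24.5] y [ 24.7  65.  102.1] rect [ 2.3 63.8] [80.9 46.7] 86.2
(40, 45) 123 z 42.0 x [-21.2   4.4  23.9] y [-38.7 -11.   20.7] rect [ 1.4 -9.5] [45.6 61.3] 1.7
(38, 44) 67 z 40.1 x [-24.6   2.8  27.9] y [106.4 116.8 128.3] rect [  2.  117.3] [54.3 22.1] 0.1
(38, 42) 40 z 39.8 x [-20.9  10.7  25.1] y [-76.7 -55.1 -40.4] rect [  7.1 -52.6] [30.6 53.9] 39.8
t 11.1167 p [ 0.5259 -0.0389  0.0554] F [  5.3 -11.4  -7.7] w 0.017931071068636336
[[ 0.199  0.005  0.98 ]
 [-0.98  -0.017  0.199]
 [ 0.017 -1.     0.002]]
now axes [44.4  4.2  2.3] rot [-0.1 -0.8  1. ] after-turn axes [44.4  3.4  1.7]
```

```bash
python3 -m jog '[[-0.004,0,0,0,0,1],[-0.004,0,0,0,0,0]]'
python3 -m jog '[[0.0002,0,0,0,0,0.5],[0,0,0,0,0,0],[0,0,0,0,0,0],[0,0,0,0,0,0],[0,0,0,0,0,0]]' -0.1
python3 -c "
from h import *
need(.537,-.082,.052,12.3)"
```

```text
time: 11.28
ee_pos: [0.5258, -0.0387, 0.0554]
eef_rot: [0.547, -0.446, 0.452, -0.546]
ft_force: [7.6, -15.8, -11.0]
width: 0.0178
time: 11.7
ee_pos: [0.5269, -0.0368, 0.0571]
eef_rot: [-0.544, 0.448, -0.45, 0.549]
ft_force: [-0.7, -0.2, 1.6]
width: 0.0378
t 11.7 p [ 0.5269 -0.0368  0.0571] F [-0.7 -0.2  1.6] w 0.03778480335689222
[[ 0.194  0.005  0.981]
 [-0.981  0.003  0.194]
 [-0.002 -1.     0.006]]
now axes [46.3  5.   1.1] rot [-0.3 -1.1 -0.1] after-turn axes [46.3  5.1  0.2]
```

```bash
python3 -m jog '[[0,-0.02,0,0,0,0],[0,-0.04,0,0,0,0],[0,-0.041,0,0,0,0],[0,-0.04,0,0,0,0],[0,-0.01,0,-0.3,6.9,0],[0,0,0,0,6.9,0],[0,0,0,0,6.9,0],[0,0,0,0,6.9,0],[0,0,0,0,6.9,0]]' 0.6
python3 -c "
from h import *
need(.4675,.3465,.2,-23.5)"
```

```text
time: 12.45
ee_pos: [0.5253, -0.0302, 0.2174]
eef_rot: [-0.384, 0.594, -0.591, 0.387]
ft_force: [0.5, 0.8, 0.1]
width: 0.0693
t 12.45 p [ 0.5253 -0.0302  0.2174] F [0.5 0.8 0.1] w 0.06931682693189455
[[-0.405  0.001  0.915]
 [-0.915  0.006 -0.405]
 [-0.006 -1.    -0.002]]
now axes [-321.    19.6 -205.2] rot [ 0.1 -0.4 -0.3] after-turn axes [-322.4   17.4 -203.2]
```

```bash
python3 -m jog '[[-0.0322,0,-0.0203,0,-0.4,-0.3],[-0.0322,0,-0.0203,0,0,0],[-0.0322,0,-0.0203,0,0,0],[-0.0322,0,-0.0203,0,0,0],[-0.0322,0,-0.0203,0,0,0],[-0.0322,0,-0.0203,0,0,0],[-0.0322,0,-0.0203,0,0,0],[-0.0322,0,-0.0203,0,0,0],[-0.0322,0,-0.0203,0,0,0],[-0.02,0,-0.013,0,0,0],[0,0,0,0,0,0]]'
python3 -c "
from h import *
need(.4675,.3465,.1,-23.5)
c=snap('wrist','w5')
cv2.imwrite('pics/w5b.png',cv2.resize(cv2.imread('pics/w5.png'),None,fx=1.2,fy=1.2))"
```

```text
time: 13.37
ee_pos: [0.466, 0.3521, 0.2198]
eef_rot: [-0.384, 0.594, -0.592, 0.386]
ft_force: [-0.1, 0.8, -0.1]
width: 0.0696
t 13.3667 p [0.466  0.3521 0.2198] F [-0.1  0.8 -0.1] w 0.06959401050153613
[[-0.407  0.001  0.913]
 [-0.913  0.005 -0.407]
 [-0.005 -1.    -0.001]]
now axes [  5.1 119.8   3.8] rot [ 0.1 -0.5 -0.3] after-turn axes [  4.6 119.8   3.6]
```

View pics/w5b.png

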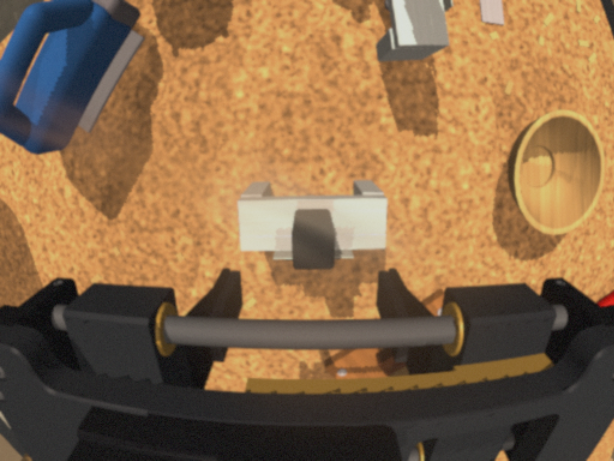

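The wrist view shows the gauge crossbar level, with the grip at (314,238) lined up between the fingers at 228 and 390. Now I'll descend and grip it.

```bash
python3 -m jog '[[0.005,0.02,0.0037,0.1,-0.4,-0.3],[0,0.03,0,0,0,0],[0,0,0,0,0,0]]'
python3 -c "
from h import *
need(.4675,.3465,.1,-23.5)"
```

```text
time: 13.67
ee_pos: [0.4682, 0.3446, 0.1696]
eef_rot: [0.387, -0.591, 0.592, -0.388]
ft_force: [-0.1, -1.0, -1.0]
width: 0.0694
t 13.6667 p [0.4682 0.3446 0.1696] F [-0.1 -1.  -1. ] w 0.06943132694256682
[[-0.4    0.003  0.917]
 [-0.917 -0.001 -0.4  ]
 [-0.    -1.     0.003]]
now axes [-1.4 69.6 -1.6] rot [-0.2 -0.  -0. ] after-turn axes [-1.5 69.6 -1.4]
```

```bash
python3 -m jog '[[-0.0015,0.03,-0.0015,-0.2,0,0],[0,0.02,0,0,0,0],[0,0.015,0,0,0,0],[0,0.004,0,0,0,0]]'
python3 -c "
from h import *
need(.4675,.3465,.1,-23.5)"
python3 -m jog '[[0,0,0,0,0,0],[0,0,0,0,0,0],[0,0,0,0,0,0],[0,0,0,0,0,0],[0,0,0,0,0,0],[0,0,0,0,0,0]]' -0.8 40
python3 -c "
from h import *
need(.4675,.3465,.1,-23.5)"
```

```text
time: 14.0
ee_pos: [0.4706, 0.3437, 0.103]
eef_rot: [0.385, -0.592, 0.593, -0.387]
ft_force: [-0.3, -0.1, 0.2]
width: 0.0698
t 14.0 p [0.4706 0.3437 0.103 ] F [-0.3 -0.1  0.2] w 0.06982616146837621
[[-0.404  0.003  0.915]
 [-0.915  0.    -0.404]
 [-0.001 -1.     0.003]]
now axes [-1.3  3.  -4. ] rot [-0.2 -0.3 -0.1] after-turn axes [-1.3  3.  -4. ]
time: 14.5
ee_pos: [0.4732, 0.3434, 0.109]
eef_rot: [0.382, -0.592, 0.594, -0.388]
ft_force: [-1.9, 0.5, -1.9]
width: 0.0375
t 14.5 p [0.4732 0.3434 0.109 ] F [-1.9  0.5 -1.9] w 0.03745270665075593
[[-0.407  0.007  0.913]
 [-0.913  0.002 -0.407]
 [-0.005 -1.     0.006]]
now axes [-0.4  9.  -6.5] rot [-0.3 -0.5 -0.3] after-turn axes [-0.5  9.  -6.5]
```

```bash
python3 -m jog '[[0,0.006,-0.004,-0.3,-0.5,-0.3],[0,0.001,0,0,0,0],[0,0,0,0,0,0],[0,0,0,0,0,0]]'
python3 -c "
from h import *
need(.4675,.3465,.1,-23.5)"
```

```text
time: 14.83
ee_pos: [0.4701, 0.3458, 0.1033]
eef_rot: [0.387, -0.591, 0.592, -0.389]
ft_force: [-0.4, -1.1, 3.2]
width: 0.0301
t 14.8333 p [0.4701 0.3458 0.1033] F [-0.4 -1.1  3.2] w 0.030074891515400565
[[-0.398  0.002  0.917]
 [-0.917  0.    -0.398]
 [-0.001 -1.     0.002]]
now axes [ 0.4  3.3 -2.6] rot [-0.1  0.1 -0.1] after-turn axes [ 0.4  3.3 -2.6]
```

```bash
python3 -m jog '[[0,-0.01,0,0,0,0],[0,-0.03,0,0,0,0],[0,-0.035,0,0,0,0],[0,-0.035,0,0,0,0],[0,-0.01,0,0,-6,0],[0,0,0,0,-6,0],[0,0,0,0,-6,0],[0,0,0,0,-6,0],[0,0,0,0,-6,0],[0,0,0,0,-6,0]]'
python3 -c "
from h import *
need(.5166,.0092,.225,12.3)"
```

```text
time: 15.67
ee_pos: [0.4654, 0.3435, 0.2272]
eef_rot: [0.561, -0.436, 0.434, -0.554]
ft_force: [-0.4, -0.1, -4.3]
width: 0.0295
t 15.6667 p [0.4654 0.3435 0.2272] F [-0.4 -0.1 -4.3] w 0.029494993336284234
[[ 0.244 -0.008  0.97 ]
 [-0.97  -0.006  0.244]
 [ 0.004 -1.    -0.009]]
now axes [336.7   3.8 -32. ] rot [0.5 1.8 0.2] after-turn axes [337.6   2.2 -21.2]
```

```bash
python3 -m jog '[[0,0,0,0.5,1.8,0.2],[0.025,0,-0.0015,0,0,0],[0.0338,0,-0.002,0,0,0],[0.0338,0,-0.002,0,0,0],[0.0338,0,-0.002,0,0,0],[0.0338,0,-0.002,0,0,0],[0.0338,0,-0.002,0,0,0],[0.0338,0,-0.002,0,0,0],[0.0338,0,-0.002,0,0,0],[0.0338,0,-0.002,0,0,0],[0.025,0,-0.002,0,0,0],[0,0,0,0,0,0]]'
python3 -c "
from h import *
need(.5166,.0092,.225,12.3)"
```

```text
time: 16.67
ee_pos: [0.5039, 0.0129, 0.2241]
eef_rot: [-0.539, 0.459, -0.457, 0.539]
ft_force: [1.2, -0.0, -5.2]
width: 0.0301
t 16.6667 p [0.5039 0.0129 0.2241] F [ 1.2 -0.  -5.2] w 0.030075389489989182
[[ 0.161 -0.003  0.987]
 [-0.987  0.002  0.161]
 [-0.003 -1.    -0.002]]
now axes [ 5.7 -0.9 11.9] rot [ 0.1 -3.  -0.2] after-turn axes [ 6.3 -0.9 11.6]
```

```bash
python3 -m jog '[[0.006,0,0.0117,0.1,-3,-0.2],[0,0.02,0,0,0,0],[0,0,0,0,0,0]]'
python3 -c "
from h import *
need(.5166,.0092,.15,12.3)
for n in('side','scene'):
    Q=board(cloud(snap(n,n+'6'))); rect(Q,180,192,-60,40,75)
a=cv2.imread('pics/side6.png')[110:250,210:370];b=cv2.imread('pics/scene6.png')[110:230,180:320]
cv2.imwrite('pics/v6.png',np.hstack([cv2.resize(a,(400,350),interpolation=2),cv2.resize(b,(400,350),interpolation=2)]))"
```

```text
time: 16.92
ee_pos: [0.5161, 0.006, 0.2039]
eef_rot: [0.547, -0.449, 0.45, -0.546]
ft_force: [-1.0, 0.1, -5.3]
width: 0.03
t 16.9167 p [0.5161 0.006  0.2039] F [-1.   0.1 -5.3] w 0.030014962823382837
[[ 0.193  0.001  0.981]
 [-0.981 -0.002  0.193]
 [ 0.002 -1.     0.   ]]
now axes [-3.1 53.9  1.1] rot [-0.  -1.1  0.1] after-turn axes [-3.  53.9  1.2]
(180, 192) 489 z 185.6 x [-65.8 -15.5  62.4] y [-36.1  -4.6  13.8] rect [ -1.6 -12.1] [ 55.1 130.3] 87.0
(180, 192) 276 z 187.0 x [-60.4  31.6  67.6] y [-38.3  -7.3   9.4] rect [  1.6 -14.9] [ 48.4 133.6] 88.9
```

View pics/v6.png

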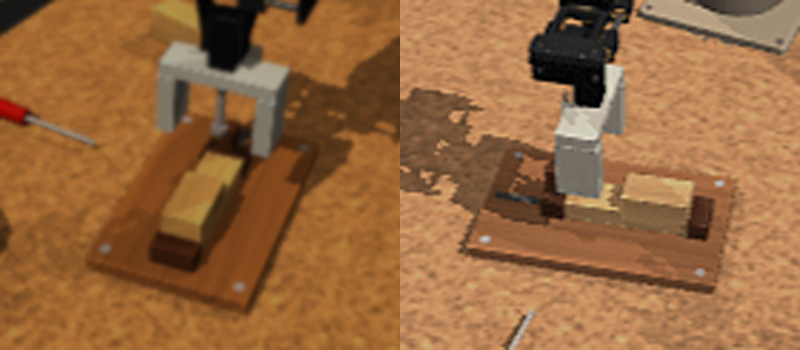

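The picture shows the gauge upright over the lap, the block seated against the fixed jaw, and the jaw shut behind it. I'll lower in stages.

```bash
python3 -m jog '[[-0.003,0.02,0.0012,0,-1.1,0.1],[0,0.02,0,0,0,0],[0,0.015,0,0,0,0],[0,0.008,0,0,0,0],[0,0,0,0,0,0]]'
python3 -c "
from h import *
need(.5166,.0092,.1213,12.3)"
```

```text
time: 17.43
ee_pos: [0.5208, 0.0128, 0.1482]
eef_rot: [-0.547, 0.441, -0.448, 0.552]
ft_force: [0.1, -0.5, -4.6]
width: 0.0296
t 17.4333 p [0.5208 0.0128 0.1482] F [ 0.1 -0.5 -4.6] w 0.029617611732821427
[[ 0.208  0.012  0.978]
 [-0.978 -0.     0.208]
 [ 0.003 -1.     0.012]]
now axes [ 2.5 26.8 -5.1] rot [-0.7 -0.3  0.2] after-turn axes [ 2.6 26.9 -4.8]
```

```bash
python3 -m jog '[[0.0025,0.008,-0.005,-0.7,-0.3,0.2],[0,0.007,0,0,0,0],[0,0.004,0,0,0,0],[0,0.001,0,0,0,0]]'
python3 -c "
from h import *
need(.5166,.0092,.1213,12.3)"
```

```text
time: 17.77
ee_pos: [0.518, 0.0098, 0.1303]
eef_rot: [-0.55, 0.443, -0.445, 0.551]
ft_force: [-0.6, -0.6, -3.2]
width: 0.0295
t 17.7667 p [0.518  0.0098 0.1303] F [-0.6 -0.6 -3.2] w 0.02951922489970393
[[ 0.213  0.003  0.977]
 [-0.977  0.     0.213]
 [ 0.    -1.     0.003]]
now axes [ 0.3  9.  -1.5] rot [-0.2 -0.   0. ] after-turn axes [ 0.3  9.  -1.4]
```

```bash
python3 -m jog '[[0,0.003,-0.0014,-0.2,0,0],[0,0.002,0,0,0,0],[0,0.001,0,0,0,0]]'
python3 -m jog '[[0,0.0015,0,0,0,0]]'
python3 -c "
from h import *
need(.5166,.0092,.1213,12.3)"
```

```text
time: 18.02
ee_pos: [0.5172, 0.0095, 0.1247]
eef_rot: [-0.55, 0.443, -0.444, 0.551]
ft_force: [-1.0, -0.6, -3.0]
width: 0.0296
time: 18.1
ee_pos: [0.5173, 0.0094, 0.1232]
eef_rot: [-0.55, 0.443, -0.444, 0.551]
ft_force: [0.5, 0.1, -2.1]
width: 0.03
t 18.1 p [0.5173 0.0094 0.1232] F [ 0.5  0.1 -2.1] w 0.02998568339283756
[[ 0.212  0.001  0.977]
 [-0.977 -0.001  0.212]
 [ 0.001 -1.     0.001]]
now axes [ 0.1  1.9 -0.7] rot [-0.1 -0.1  0. ] after-turn axes [ 0.1  1.9 -0.7]
```

```bash
for i in 1 2; do python3 -m jog '[[0,0.0007,0,0,0,0]]'; done
```

```text
time: 18.18
ee_pos: [0.5173, 0.0095, 0.1224]
eef_rot: [-0.55, 0.443, -0.444, 0.551]
ft_force: [-0.1, 0.0, -3.4]
width: 0.0297
time: 18.27
ee_pos: [0.5173, 0.0095, 0.1217]
eef_rot: [-0.55, 0.443, -0.444, 0.551]
ft_force: [-0.4, -0.4, -3.1]
width: 0.0297
```

```bash
python3 -m jog '[[0,0.0007,0,0,0,0]]'; python3 -m jog '[[0,0.0005,0,0,0,0]]'
```

```text
time: 18.35
ee_pos: [0.5174, 0.0095, 0.1212]
eef_rot: [-0.55, 0.443, -0.444, 0.551]
ft_force: [-5.4, -0.8, 8.4]
width: 0.0299
time: 18.43
ee_pos: [0.5173, 0.0094, 0.1212]
eef_rot: [0.55, -0.443, 0.444, -0.55]
ft_force: [-4.5, -0.9, 8.1]
width: 0.0297
```

Contact at 8 N. I'll release, retreat straight up, and check.

```bash
python3 -m jog '[[0,0,0,0,0,0],[0,0,0,0,0,0],[0,0,0,0,0,0],[0,0,0,0,0,0],[0,0,0,0,0,0]]' 0.5
python3 -m jog '[[0,-0.01,0,0,0,0],[0,-0.02,0,0,0,0],[0,-0.03,0,0,0,0],[0,-0.04,0,0,0,0],[0,-0.04,0,0,0,0],[0.03,-0.02,0,0,0,0],[0.04,0,0,0,0,0],[0.04,0,0,0,0,0],[0.04,0,0,0,0,0],[0,0,0,0,0,0],[0,0,0,0,0,0]]'
python3 -c "
from h import *
st()
for n in('side','scene'):
    Q=board(cloud(snap(n,n+'7'))); rect(Q,99,106,-60,60,75);rect(Q,163,170,-60,60,75)
    rect(Q,62,68,16,114); rect(Q,38,44,105.5,135);rect(Q,38,42,-90,-40);rect(Q,73,80,-90,-40,14)
a=cv2.imread('pics/side7.png')[125:245,215:345];b=cv2.imread('pics/scene7.png')[135:230,195:305]
cv2.imwrite('pics/v7.png',np.hstack([cv2.resize(a,(400,370),interpolation=2),cv2.resize(b,(400,370),interpolation=2)]))"
```

```text
time: 18.85
ee_pos: [0.519, 0.0095, 0.1225]
eef_rot: [-0.55, 0.442, -0.446, 0.551]
ft_force: [0.2, -0.6, 0.5]
width: 0.0551
time: 19.77
ee_pos: [0.5512, -0.1396, 0.3002]
eef_rot: [-0.55, 0.437, -0.446, 0.554]
ft_force: [-0.0, 1.5, 0.4]
width: 0.0655
t 19.7667 p [ 0.5512 -0.1396  0.3002] F [-0.   1.5  0.4] w 0.0654972650352064
[[ 0.22   0.012  0.975]
 [-0.975 -0.003  0.22 ]
 [ 0.006 -1.     0.011]]
(99, 106) 441 z 102.7 x [-63.3 -11.8  64.8] y [-33.8  -3.2  16.2] rect [ 1.  -8.4] [ 52.5 130.4] 89.4
(163, 170) 80 z 166.4 x [-13.9  -0.3  14.6] y [-22.2  -5.5   8. ] rect [ 0.3 -7.8] [32.  28.8] 89.1
(62, 68) 317 z 65.1 x [-23.3  -1.7  20.3] y [ 27.   68.4 105.9] rect [-1.2 66.3] [85.  44.8] 89.9
(38, 44) 124 z 41.3 x [-26.   -1.6  22.3] y [105.8 119.2 131.6] rect [ -1.4 118.6] [49.7 26.3] 0.9
(38, 42) 11 z 40.7 x [-24.8  -4.4  23.7] y [-45.7 -42.8 -40.3] rect [ -0.5 -42.8] [ 4.8 49. ] 88.8
none
(99, 106) 219 z 102.1 x [-61.6  32.1  67.4] y [-34.2  -3.9  11.8] rect [  3.4 -11.4] [ 47.1 131.7] 89.4
(163, 170) 59 z 165.9 x [-11.3   4.5  19.9] y [-24.6  -9.8   4. ] rect [  4.3 -10.4] [28.7 31.2] 86.3
(62, 68) 194 z 64.1 x [-20.7   2.1  23.1] y [ 25.2  63.1 102.2] rect [ 0.4 63.2] [79.6 48.4] 86.3
(38, 44) 60 z 40.5 x [-23.3   1.5  26. ] y [105.8 116.7 128.4] rect [  1.1 117. ] [22.8 49.8] 89.7
(38, 42) 30 z 40.8 x [-17.6  17.3  26.8] y [-76.4 -62.9 -51.9] rect [  5.2 -65.4] [44.7 25. ] 5.0
(73, 80) 21 z 76.0 x [-6.5  2.2 12.2] y [-73.  -63.1 -54.4] rect [  3.5 -63.7] [17.4 17.1] 15.4
```

View pics/v7.png

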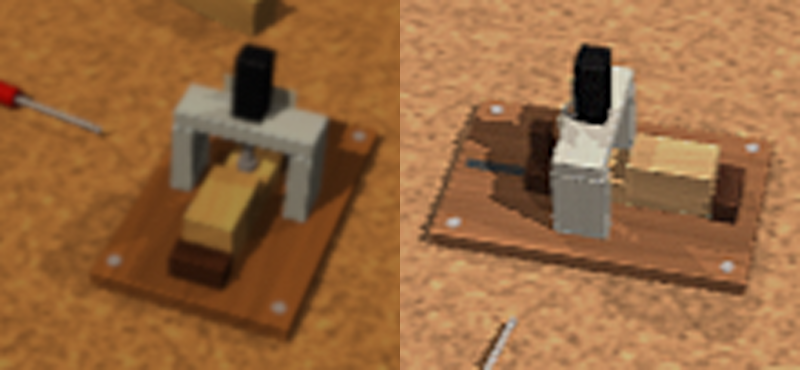

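```bash
python3 -c "
from bench import r
print(r.close_job(), r.read_state()['time'])"
```

```text
the job is handed in; nothing more can be done
the job is handed in; nothing more can be done
```

The block is held between the jaws and the gauge is standing over it with its foot on the lower step. I handed the job in at about 20 s of robot time; no verdict was reported.

**What I did:** I laid the stepped block between the jaws with its lap towards the moving jaw. I then pushed the jaw by its post until it stalled, with about 16 N at the wrist. Last, I stood the gauge nearest the base across the lap (touchdown about 8 N) and let go.

**Last checks, from both cameras' depth:**
- **Block:** the tall end is against the fixed jaw, within about 0.5° of square by the side camera. The scene camera's coarser fit gave about 4°.
- **Jaw:** its gripping face is at about y = -44.5 mm, which means a travel of about 55 mm, as expected when shut.
- **Gauge:** it is upright, with the grip top at 166 mm against 168 mm nominal. Its centre is at board x ≈ 2 mm, y ≈ -9.5 mm, and the lap centre is at (0, -10).
- **Bystanders:** the arm was never sent near the bowl, offcut or screwdriver; I did not measure them again afterwards.

**Limits:** the two cameras differ by 3 to 4 mm. I could not read the foot's height directly; the last picture shows it on the lap.

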